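# Line up the tint samples by shade

### The job

Line the four tinted lenses up on the rack in order of shade, one centred and lying flat on each green pad: the palest next to the white block with the yellow spot, then darker and darker, the darkest next to the black block. Leave the little amber bottle standing where it is.

Things in the scene. Friction and masses are not known exactly. Their poses are not given: they have to be found in the camera images.
- lens_pale_grip (a point): Tinted spectacle lens, the palest: cream. A disc 60 mm across, flat underneath, 4 mm thick at the rim and 8 mm in the middle, lying flat on the counter, with a bright blue upright round stub stuck on its middle to hold it by: a collar 24 mm across up to 10 mm above the underside, then 18 mm across up to the top, 46 mm above the underside. About 45 g. The point lies on the stub's axis, 30 mm above the underside; z points up the stub.
- lens_light_grip (a point): Tinted spectacle lens, the second lightest: light amber. A disc 60 mm across, flat underneath, 4 mm thick at the rim and 8 mm in the middle, lying flat on the counter, with a bright blue upright round stub stuck on its middle to hold it by: a collar 24 mm across up to 10 mm above the underside, then 18 mm across up to the top, 46 mm above the underside. About 45 g. The point lies on the stub's axis, 30 mm above the underside; z points up the stub.
- lens_mid_grip (a point): Tinted spectacle lens, the second darkest: mid brown. A disc 60 mm across, flat underneath, 4 mm thick at the rim and 8 mm in the middle, lying flat on the counter, with a bright blue upright round stub stuck on its middle to hold it by: a collar 24 mm across up to 10 mm above the underside, then 18 mm across up to the top, 46 mm above the underside. About 45 g. The point lies on the stub's axis, 30 mm above the underside; z points up the stub.
- lens_dark_grip (a point): Tinted spectacle lens, the darkest: almost black. A disc 60 mm across, flat underneath, 4 mm thick at the rim and 8 mm in the middle, lying flat on the counter, with a bright blue upright round stub stuck on its middle to hold it by: a collar 24 mm across up to 10 mm above the underside, then 18 mm across up to the top, 46 mm above the underside. About 45 g. The point lies on the stub's axis, 30 mm above the underside; z points up the stub.
- pad_a: One of four round dark green felt pads in a row, 72 mm apart, on a low aluminium rack (rack 384 mm long, 110 mm deep, 10 mm high, with a 16 mm high rail along its far edge, 47 mm behind the pads' centres). Fixed; 68 mm across, 3 mm thick. Origin at the centre of its underside, so its top is 3 mm higher. In the row's order a, b, c, d; a is at the +y end.
- pad_b: One of four round dark green felt pads in a row, 72 mm apart, on a low aluminium rack (rack 384 mm long, 110 mm deep, 10 mm high, with a 16 mm high rail along its far edge, 47 mm behind the pads' centres). Fixed; 68 mm across, 3 mm thick. Origin at the centre of its underside, so its top is 3 mm higher. In the row's order a, b, c, d; a is at the +y end.
- pad_c: One of four round dark green felt pads in a row, 72 mm apart, on a low aluminium rack (rack 384 mm long, 110 mm deep, 10 mm high, with a 16 mm high rail along its far edge, 47 mm behind the pads' centres). Fixed; 68 mm across, 3 mm thick. Origin at the centre of its underside, so its top is 3 mm higher. In the row's order a, b, c, d; a is at the +y end.
- pad_d: One of four round dark green felt pads in a row, 72 mm apart, on a low aluminium rack (rack 384 mm long, 110 mm deep, 10 mm high, with a 16 mm high rail along its far edge, 47 mm behind the pads' centres). Fixed; 68 mm across, 3 mm thick. Origin at the centre of its underside, so its top is 3 mm higher. In the row's order a, b, c, d; a is at the +y end.
- light_end: White block with a round yellow spot on top, 60 x 28 x 22 mm, fixed on one end of the rack, 64 mm beyond the centre of the last pad there: it marks the end where the palest lens belongs. A plain black block of the same size stands on the other end. Origin at the centre of its underside.
- bottle: Small amber drop bottle with a white cap standing loose among the lenses, 32 mm across, 63 mm tall, 50 g. To be left alone. Origin at the centre of its underside. A flat steel tin with a green lid (45 mm across, 20 mm high, not listed) also stands in that row.
There are look-alikes about, which are no part of the job. Leave any pink or purple look-alike of the part that bears lens_dark_grip alone.

How it is judged:
At the end, for the whole second after the job is handed in: Each lens lies flat (within 0.1 rad) and at rest on its pad, its centre within 12 mm of the pad's, palest to darkest from the white block with the yellow spot to the black block (((horizontal distance between light_end and pad_a below 0.1 m and horizontal distance between lens_pale_grip and pad_a below 0.012 m and z of lens_pale_grip in the frame of pad_a between 0.029 and 0.037 m and horizontal distance between lens_light_grip and pad_b below 0.012 m and z of lens_light_grip in the frame of pad_b between 0.029 and 0.037 m and horizontal distance between lens_mid_grip and pad_c below 0.012 m and z of lens_mid_grip in the frame of pad_c between 0.029 and 0.037 m and horizontal distance between lens_dark_grip and pad_d below 0.012 m and z of lens_dark_grip in the frame of pad_d between 0.029 and 0.037 m) or (horizontal distance between light_end and pad_d below 0.1 m and horizontal distance between lens_pale_grip and pad_d below 0.012 m and z of lens_pale_grip in the frame of pad_d between 0.029 and 0.037 m and horizontal distance between lens_light_grip and pad_c below 0.012 m and z of lens_light_grip in the frame of pad_c between 0.029 and 0.037 m and horizontal distance between lens_mid_grip and pad_b below 0.012 m and z of lens_mid_grip in the frame of pad_b between 0.029 and 0.037 m and horizontal distance between lens_dark_grip and pad_a below 0.012 m and z of lens_dark_grip in the frame of pad_a between 0.029 and 0.037 m)) and angle between each of lens_pale_grip, lens_light_grip, lens_mid_grip, lens_dark_grip's own z axis and vertical below 0.1 rad and linear speed of each of lens_pale, lens_light, lens_mid, lens_dark below 0.02 m/s and angular speed of each of lens_pale, lens_light, lens_mid, lens_dark below 0.2 rad/s); the robot touches nothing.
It fails at once if the amber bottle is knocked over or moved more than 25 mm (distance of bottle from where it was at the start of the episode above 0.025 m or angle between bottle's own z axis and vertical above 0.5 rad).
It also fails if it takes over 96 s, if anything falls off the work surface, if the arm or the gripper's body presses on something with over 40 N, if the wrist force passes 120 N, or if a joint passes its speed limit or range.

### The arm

A 7-joint arm with a two-finger parallel gripper is mounted at the origin on the work surface. World frame = base frame: x ahead of the robot, y to its left, z up, the work surface at z = 0. Lengths are in m, angles in rad, forces in N, time in s.
With the tool pointing down it reaches from about 0.35 to 0.9 m from the base axis. Payload 19.9 kg.
Tool frame: the origin (TCP) lies at the very end of the fingers, on their centre line; the grasp point (between the pads) lies 19 mm behind it; z points along the fingers, y is the line along which they close (so a half turn about z gives the same grasp; the last joint's range is limited). The gripper opens to 94 mm and grips with 3 to 60 N. Pads are 16 mm wide; open, the fingers measure 119 mm over their backs; the gripper's body (75 mm by 177 mm) begins 78 mm behind the grasp point.
Start: joints at [-1.341, 0.417, -0.01, 1.614, 0.005, 1.111, -0.053], TCP at [0.167, 0.602, 0.205] pointing down, gripper open.
Joint ranges: [-2.81, 2.81], [-0.39, 2.02], [-1.27, 1.25], [0.06, 2.57], [-1.19, 4.33], [0.19, 2], [-2.82, 2.82]. Speed limits (rad/s): [1.89, 1.89, 2.39, 2.39, 3.01, 3.01, 3.01].

### API

Orientations are given as a 3x3 rotation matrix whose columns are the frame's x, y, z axes.
In Python, from workcell import bot gives the robot as it stands.
- The arm moves only by the tool arm_command, never from a script. Its argument "moves" is one flat list of numbers, 7 for each row, row after row: the closure in counts, from 0 (fully open) to 255 (shut), then the shift along the world's x, y, z in mm, then the turn, a rotation vector about the world's x, y, z in degrees. A call has 1 to 10 rows; each row shifts and turns the commanded pose from where the row before left it; what a row does not reach is not made up. A row lasts 1/8 s, in which the tool goes at most 62.5 mm and 10.7 degrees, less where a joint would pass 70% of its speed; a pose out of reach is approached as far as the arm can. A call is refused whole if a number of a shift passes 62.5 or a number of a turn 10.7, either way. A call with a gripper value outside its range is refused whole. The fingers move at their own pace and stop on an object; the grip force is fixed at half the most. Time passes only in rows, so rows that do not move let the fingers close. It gives the time, the measured TCP pose, the force, the opening and the grip force at its end, in the units of the state.
- bot.sense(): the state, without advancing time (a new reading comes with each control period).
- bot.read_camera(name): name is "side" or "top"; returns a dict with "img" (400x640x3 uint8, red, green, blue), "depth" (400x640 float32, m along the optical axis (not along the pixel's ray), 0 where there is no reading), "vertical_fov" (degrees; the focal length in pixels is half the picture's height over the tangent of half this angle, whatever the lens; pixels are square), "cx", "cy" (the principal point, pixels), "dist" ([k1, k2, p1, p2, k3] as OpenCV has them; the pictures are not rectified), "world_from_camera" (4x4, takes a point from camera to world coordinates). Camera axes: x right, y down, z forward; pixel columns grow to the right and rows downward; lengths in m; the calibration is good to about 2 mm. A picture is of the moment at which its call begins.
- bot.hand_in(): hands the job in; it is judged then, once.
The state is a dict: "clock": time; "joint_positions": joint angles; "qvel": joint speeds; "effort": joint torques, N m; "tcp_pos": TCP position; "ee_rot": TCP orientation; "ft_force": force on the tool from outside, world axes, zero at the start; "moment": the same for the moment, N m; "finger_gap": finger opening in m; "gripper_force": force on a finger pad.
Only numpy, scipy, OpenCV 4.12 (cv2) and the standard library are available. Lean on these libraries where they do the work, as an engineer would, in place of code of your own. Each camera call takes 0.05 s, during which the arm holds its last target. There are 200 camera calls.

## Working session

There is one attempt and no reset: what is moved stays moved. The work goes in short steps, Python scripts to look and compute and a tool call to move; the robot and the scene stay as the last step left them, time stands still between calls to the robot, and variables do not carry over. Pictures are saved under pics/ and viewed, at most 14 in all, crops included, and the job is handed in when it is done.

Besides the shell and the picture viewer there is one more tool, called after "Emit:" as name(argument=value, ...) on one line, values as JSON. arm_command: Moves the arm, as the interface text tells. Its arguments: {"type":"object","properties":{"moves":{"type":"array"}},"required":["moves"]}

```bash
mkdir -p pics; cat > h.py <<'E'
import numpy as np, cv2
from workcell import bot
def cam(n):
    c=bot.read_camera(n); f=200/np.tan(np.radians(c["vertical_fov"])/2)
    c["K"]=np.array([[f,0,c["cx"]],[0,f,c["cy"]],[0,0,1.]]); return c
def ray(c,px):
    u=cv2.undistortPoints(np.array(px,float).reshape(-1,1,2),c["K"],np.array(c["dist"],float)).reshape(-1,2)
    T=np.array(c["world_from_camera"]); return T[:3,3],np.c_[u,np.ones(len(u))]@T[:3,:3].T
def plane(c,px,z):
    o,d=ray(c,px); return o+d*((z-o[2])/d[:,2])[:,None]
def save(n,img): cv2.imwrite("pics/"+n,img[:,:,::-1])
E
python3 - <<'E'
from h import *
for n in("top","side"):
    c=cam(n); save(n+"0.png",c["img"]); print(n,c["vertical_fov"],c["dist"],np.round(c["world_from_camera"],3))
s=bot.sense(); print(s["clock"],s["tcp_pos"],np.round(s["ee_rot"],3),s["finger_gap"])
E
```

```text
top 49.25326342909424 [-0.10097065  0.          0.          0.          0.        ] [[-0.007 -0.996  0.09   0.352]
 [-1.     0.007 -0.003 -0.003]
 [ 0.003 -0.09  -0.996  1.282]
 [ 0.     0.     0.     1.   ]]
side 53.533010475102714 [-0.00690457  0.          0.          0.          0.        ] [[ 0.893 -0.335  0.301  0.157]
 [-0.45  -0.681  0.577 -0.591]
 [ 0.012 -0.651 -0.759  0.814]
 [ 0.     0.     0.     1.   ]]
0.1 [0.16711927 0.60189222 0.20491642] [[-0.964  0.267 -0.   ]
 [ 0.267  0.964 -0.001]
 [-0.    -0.001 -1.   ]] 0.09409476714127238
```

View pics/top0.png

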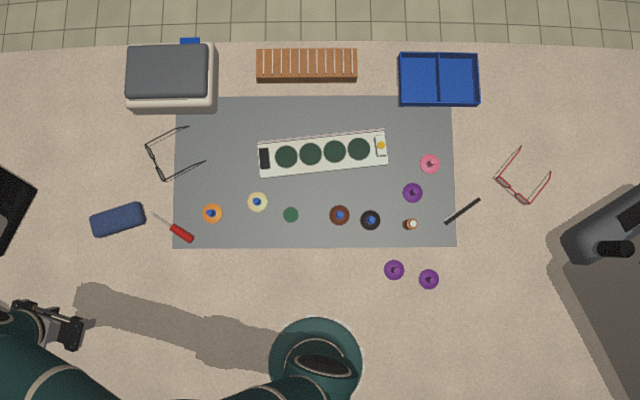

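View pics/side0.png

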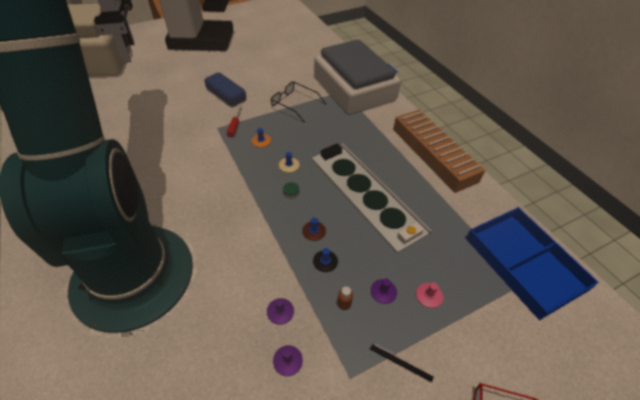

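The top view shows four blue-stubbed lenses: orange (212,213), cream (257,202), brown (340,215) and black (370,220). The pads lie at about (287,157), (311,154), (335,151) and (359,149). The white block with the yellow spot is at (380,146), on the −y side, so pale goes to d, light to c, mid to b and dark to a. The bottle is at (411,224) and the tin at (291,214).

Could be taken for the dark lens: purple (412,192), (394,270) and (428,279), and pink (430,163). None has a blue stub. The dark lens is the black one at (370,220).

```bash
cat > m.py <<'E'
from h import *
def comps(m,lo,hi):
    n,_,st,ce=cv2.connectedComponentsWithStats(m.astype(np.uint8))
    return [(ce[i],st[i,4]) for i in range(1,n) if lo<=st[i,4]<=hi]
def hsv(c): return cv2.cvtColor(c["img"],cv2.COLOR_RGB2HSV).astype(int)
def blue(c):
    h=hsv(c); return (abs(h[...,0]-110)<14)&(h[...,1]>140)&(h[...,2]>60)
def green(c):
    h=hsv(c); return (abs(h[...,0]-75)<25)&(h[...,1]>60)&(h[...,2]<110)
E
python3 - <<'E'
from m import *
t=cam("top"); s=cam("side")
save("crop.png",cv2.resize(t["img"][125:290,195:445],None,fx=3.2,fy=3.2,interpolation=cv2.INTER_CUBIC)[:600,:800])
for c,n in((t,"top"),(s,"side")):
    for m,z,k in((blue(c),.036,"blue"),(green(c),.013,"green")):
        for ce,a in comps(m,15,1200):
            p=plane(c,[ce],z)[0]
            if .3<p[0]<.8 and abs(p[1])<.45: print(n,k,ce.round(1),a,p.round(4), "depth",c["depth"][int(ce[1]),int(ce[0])])
h=hsv(t); y=(abs(h[...,0]-25)<6)&(h[...,1]>150); 
for ce,a in comps(y,10,200): print("yellow",ce,a,plane(t,[ce],.032)[0])
E
```

```text
top blue [256.3 200.8] 31 [0.4698 0.167  0.036 ] depth 1.2455661
top blue [210.4 212.5] 33 [0.4372 0.2995 0.036 ] depth 1.234156
top blue [339.3 214.5] 32 [ 0.4291 -0.0711  0.036 ] depth 1.2410066
top blue [371.  219.3] 34 [ 0.4146 -0.1616  0.036 ] depth 1.2407475
top green [286.7 149.1] 17 [0.6252 0.0811 0.013 ] depth 1.2895732
top green [302.4 153.2] 20 [0.6126 0.0348 0.013 ] depth 1.2903748
top green [279.4 157.6] 20 [0.5999 0.1028 0.013 ] depth 1.2825848
top green [292.9 157.4] 16 [0.6001 0.0626 0.013 ] depth 1.288954
top green [290.2 214.4] 143 [0.4318 0.0709 0.013 ] depth 1.2648556
side blue [288.4 154.4] 15 [0.4767 0.1771 0.036 ] depth 1.1150821
side blue [314.  221.1] 28 [ 0.4344 -0.068   0.036 ] depth 0.9625384
side blue [314.  229.8] 24 [ 0.4227 -0.0914  0.036 ] depth 0.9771501
side blue [325.5 256.4] 93 [ 0.4123 -0.1703  0.036 ] depth 0.9125266
side green [290.5 188.3] 131 [0.4359 0.0752 0.013 ] depth 1.0640917
side green [378.5 199.8] 20 [ 0.6285 -0.0649  0.013 ] depth 1.051323
yellow [380.77142857 144.57142857] 35 [ 0.63305564 -0.19502285  0.032     ]
```

View pics/crop.png

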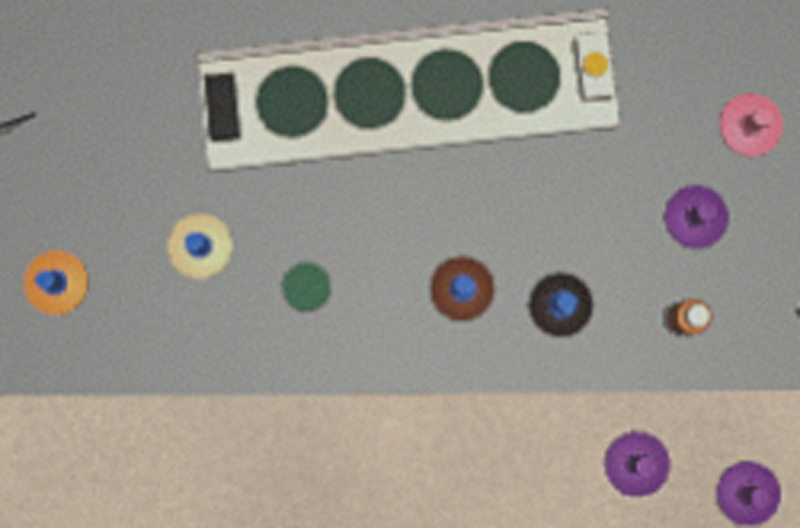

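The crop confirms it: orange (55,282), cream (200,245), brown (462,288) and black (560,304) all have blue stubs. The purple and pink ones do not. The pads and the yellow spot are clear. Next I refine with the disc outlines and the pads.

```bash
cat >> m.py <<'E'
def discs(c,seeds,mask,z,close=5):
    m=cv2.morphologyEx(mask.astype(np.uint8)*255,cv2.MORPH_CLOSE,np.ones((close,close)))
    out=[]
    for k in cv2.findContours(m,cv2.RETR_EXTERNAL,cv2.CHAIN_APPROX_NONE)[0]:
        if cv2.contourArea(k)<60: continue
        P=plane(c,k.reshape(-1,2),z); (x,y),r=cv2.minEnclosingCircle(P[:,:2].astype(np.float32))
        M=cv2.moments(k); q=plane(c,[[M["m10"]/M["m00"],M["m01"]/M["m00"]]],z)[0]
        for n,sd in seeds.items():
            if np.hypot(*(q[:2]-sd))<.025: out.append((n,q[:2],r,cv2.contourArea(k)))
    return out
E
python3 - <<'E'
from m import *
L={"light":(.437,.3),"pale":(.47,.167),"mid":(.43,-.071),"dark":(.415,-.162)}
ps=plane; 
for n in("top","side"):
    c=cam(n); h=hsv(c); lab=cv2.cvtColor(c["img"],cv2.COLOR_RGB2LAB).astype(int)
    uv=None
    # mat colour = median in a clear patch
    mat=np.median(lab[185:200,310:330].reshape(-1,3),0) if n=="top" else np.median(lab[280:300,400:420].reshape(-1,3),0)
    d=np.linalg.norm((lab-mat)*[.6,1.5,1.5],axis=2)
    for o in discs(c,L,d>20,.004): print(n,o[0],o[1].round(4),round(o[2],4),o[3])
    dk=(h[...,2]<100)&(lab[...,1]<125)
    P={k:plane(c,[[0,0]],0)[0][:2] for k in []}
    o=np.array
    S={"a":(.602,.083),"b":(.609,.011),"c":(.616,-.06),"d":(.623,-.132)}
    for o in discs(c,S,dk,.013,3): print(n,o[0],o[1].round(4),round(o[2],4),o[3])
E
```

```text
top a [0.6035 0.0837] 0.0324 337.0
top b [0.611  0.0123] 0.0325 335.5
side d [ 0.6277 -0.1314] 0.0312 316.0
side c [ 0.62   -0.0599] 0.0313 285.0
```

```bash
python3 - <<'E'
from m import *
L={"light":(.437,.3),"pale":(.47,.167),"mid":(.43,-.071),"dark":(.415,-.162),"bottle":(.405,-.27)}
S={"a":(.6035,.0837),"b":(.611,.0123),"c":(.6185,-.0593),"d":(.626,-.131)}
for n in("top","side"):
    c=cam(n); h=hsv(c); V=h[...,2]; b=cv2.dilate(blue(c).astype(np.uint8),np.ones((2,2)))>0
    dk=(V<75)|((h[...,1]>65)); 
    g=[(px) for px in ([(320,190)] if n=="top" else [(410,290)])][0]; print(n,"mat",h[g[1],g[0]])
    for o in discs(c,L,(dk&~b) if n=="side" else dk|b,.004,9 if n=="side" else 3): print(n,o[0],o[1].round(4),round(o[2],4),o[3])
    for o in discs(c,S,(V<105)&(h[...,1]>25),.013,1): print(n,o[0],o[1].round(4),round(o[2],4),o[3])
E
```

```text
top mat [ 40  10 152]
top dark [ 0.4146 -0.1623] 0.0286 263.0
top mid [ 0.4304 -0.0717] 0.0289 277.0
top light [0.4381 0.3027] 0.0306 308.0
top pale [0.4731 0.1725] 0.0291 227.5
top a [0.6034 0.0837] 0.0324 337.5
top b [0.611  0.0122] 0.0326 336.0
top c [ 0.6185 -0.0597] 0.0323 335.0
top d [ 0.6257 -0.1313] 0.0326 341.0
side mat [20 18 84]
side c [ 0.6178 -0.0368] 0.1423 1488.5
```

Pads from the top view: a (.603,.084), b (.611,.012), c (.6185,−.060), d (.626,−.131). The spacing is 72 mm and side-view points for c and d agree within 2 mm. Lenses: light (.438,.302), pale (.471,.170), mid (.430,−.072), dark (.415,−.162). I start with the light lens, which goes to pad c.

Emit:
arm_command(moves=[92,34,-37.5,-10,0,0,2.7,92,34,-37.5,-10,0,0,2.7,92,34,-37.5,-10,0,0,2.7,92,34,-37.5,-10,0,0,2.7,92,34,-37.5,-20,0,0,2.7,92,34,-37.5,-20,0,0,2.7,92,34,-37.5,-20,0,0,2.7,92,33,-37.5,-20,0,0,2.7,92,0,0,0,0,0,0])

```text
clock: 1.52
tcp_pos: [0.4399, 0.2985, 0.0842]
ee_rot: [[-0.995, -0.101, -0.001], [-0.101, 0.995, -0.002], [0.001, -0.002, -1.0]]
ft_force: [-0.7, 0.3, -0.3]
finger_gap: 0.0601
gripper_force: 0.0
```

Emit:
arm_command(moves=[92,-2,3,-25,0,0,0,92,0,0,-25,0,0,0,92,0,0,-19,0,0,0,92,0,0,0,0,0,0,180,0,0,0,0,0,0,255,0,0,0,0,0,0,255,0,0,0,0,0,0,255,0,0,0,0,0,0,255,0,0,0,0,0,0])

```text
clock: 2.65
tcp_pos: [0.4363, 0.3052, 0.0166]
ee_rot: [[-0.994, -0.106, 0.0], [-0.106, 0.994, 0.0], [-0.0, -0.0, -1.0]]
ft_force: [-0.6, -0.4, 3.5]
finger_gap: 0.0174
gripper_force: 30.0
```

```bash
python3 - <<'E'
from h import *
c=cam("side"); save("s1.png",cv2.resize(c["img"][70:250,180:420],None,fx=3,fy=3)); c=cam("top");
s=bot.sense(); print(s["tcp_pos"],s["finger_gap"],s["gripper_force"],s["ft_force"])
E
```

```text
[0.43628349 0.30523513 0.01659023] 0.017666853042935117 30.00097632408142 [-0.11956167 -1.30946497  4.75647376]
```

View pics/s1.png

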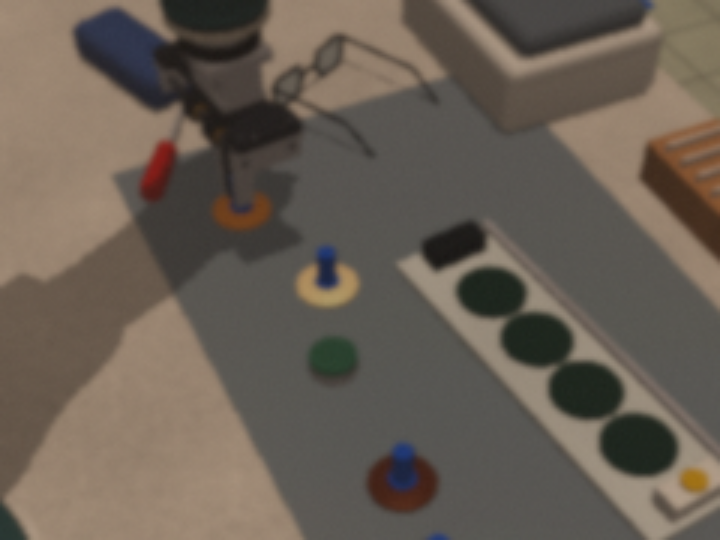

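The side crop shows the fingers closed on the orange lens's stub at crop (242,205). The gap is 17.5 mm, so the grip is good. Lift and carry to pad c.

Emit:
arm_command(moves=[255,0,0,20,0,0,0,255,0,0,40,0,0,0,255,12,-25,20,0,0,0,255,24,-50,0,0,0,0,255,26,-54,0,0,0,0,255,26,-54,0,0,0,0,255,26,-54,0,0,0,0,255,26,-54,0,0,0,0,255,24,-50,0,0,0,0,255,16,-24,0,0,0,0])

```text
clock: 4.0
tcp_pos: [0.6166, -0.0633, 0.0962]
ee_rot: [[-0.995, -0.103, -0.0], [-0.103, 0.995, -0.001], [0.0, -0.001, -1.0]]
ft_force: [-0.6, -0.0, -0.7]
finger_gap: 0.0175
gripper_force: 30.0
```

Emit:
arm_command(moves=[255,0,0,0,0,0,0,255,0,0,0,0,0,0])

```text
clock: 4.25
tcp_pos: [0.6157, -0.0588, 0.0961]
ee_rot: [[-0.994, -0.107, -0.001], [-0.107, 0.994, 0.0], [0.001, 0.0, -1.0]]
ft_force: [-1.3, 1.3, -1.5]
finger_gap: 0.0173
gripper_force: 30.0
```

```bash
python3 - <<'E'
from h import *
c=cam("side"); save("s2.png",cv2.resize(c["img"][100:300,250:490],None,fx=3,fy=3))
s=bot.sense(); print(s["tcp_pos"],s["finger_gap"],s["gripper_force"],s["ft_force"],s["joint_positions"])
E
```

```text
[ 0.61575379 -0.05848199  0.09626596] 0.01717018777997988 29.999965131282806 [ 0.22497687  0.35757573 -0.83634063] [-0.08152095  0.52894601  0.1690612   1.72639687 -0.10955361  0.8958886
  1.81177074]
```

View pics/s2.png

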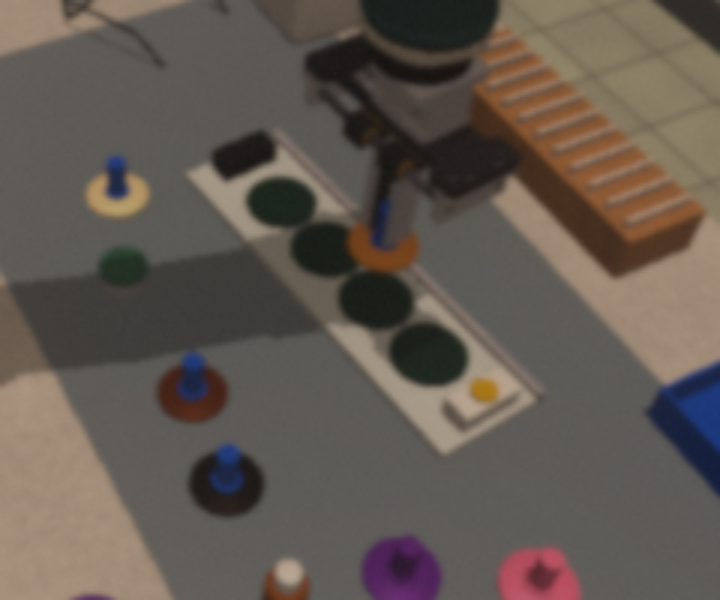

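The lens hangs flat below the gripper at crop (383,245), ready over pad c. Lower and release with a partial opening.

Emit:
arm_command(moves=[255,1,-1,-25,0,0,0,255,0,0,-25,0,0,0,255,0,0,-12,0,0,0,255,0,0,-3,0,0,0,255,0,0,0,0,0,0,146,0,0,0,0,0,0,146,0,0,0,0,0,0,146,0,0,0,0,0,0])

```text
clock: 5.3
tcp_pos: [0.6173, -0.0608, 0.0317]
ee_rot: [[-0.994, -0.106, 0.0], [-0.106, 0.994, -0.0], [-0.0, -0.0, -1.0]]
ft_force: [-0.4, 0.8, 0.3]
finger_gap: 0.0398
gripper_force: 0.0
```

Emit:
arm_command(moves=[146,0,0,25,0,0,0,146,0,0,40,0,0,0,92,-15,25,0,0,0,0,92,-27,45,0,0,0,0,92,-30,50,0,0,0,0,92,-30,50,0,0,0,0,92,-27,37,0,0,0,0,92,-15,20,0,0,0,0,92,0,0,0,0,0,0,92,0,0,0,0,0,0])

```text
clock: 6.55
tcp_pos: [0.4737, 0.1655, 0.0966]
ee_rot: [[-0.994, -0.105, 0.001], [-0.105, 0.994, -0.0], [-0.0, -0.0, -1.0]]
ft_force: [0.7, -0.4, -0.5]
finger_gap: 0.0601
gripper_force: 0.0
```

```bash
python3 - <<'E'
from m import *
s=bot.sense(); print(s["tcp_pos"],s["finger_gap"])
c=cam("side"); h=hsv(c); save("s3.png",c["img"])
o=(h[...,0]<22)&(h[...,1]>150)&(h[...,2]>110)
for n in("top","side"):
    c=cam(n); h=hsv(c); o=(h[...,0]<20)&(h[...,1]>120)&(h[...,2]>90)
    for q in discs(c,{"c":(.6185,-.0597)},o|blue(c) if n=="top" else o,.017,9): print(n,q)
    for ce,a in comps(blue(c),8,300):
        p=plane(c,[ce],.05)[0]
        if abs(p[0]-.55)<.2 and abs(p[1])<.4: print(n,p.round(4),a)
E
```

```text
[0.47374369 0.16550823 0.09658141] 0.06012438668237556
top ('c', array([ 0.61850079, -0.05869269]), 0.030255330726504326, 297.0)
top [ 0.616  -0.0585  0.05  ] 29
top [ 0.4282 -0.0703  0.05  ] 32
top [ 0.4141 -0.161   0.05  ] 32
side ('c', array([ 0.61954455, -0.06044496]), 0.03132086992263794, 285.5)
side [0.4701 0.163  0.05  ] 13
side [ 0.6234 -0.0551  0.05  ] 15
side [ 0.4238 -0.0879  0.05  ] 61
side [ 0.4077 -0.178   0.05  ] 98
```

View pics/s3.png

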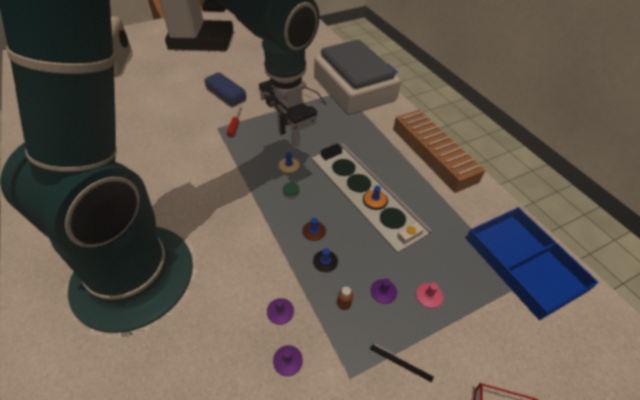

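The side view shows the orange lens lying on pad c at (375,199). Both views put it within 2 mm of the centre. Next is the pale lens, for pad d.

Emit:
arm_command(moves=[92,-2,4,-25,0,0,0,92,0,0,-30,0,0,0,92,0,0,-25,0,0,0,92,0,0,0,0,0,0,180,0,0,0,0,0,0,255,0,0,0,0,0,0,255,0,0,0,0,0,0,255,0,0,0,0,0,0,255,0,0,0,0,0,0])

```text
clock: 7.82
tcp_pos: [0.4713, 0.1703, 0.0166]
ee_rot: [[-0.994, -0.106, 0.0], [-0.106, 0.994, 0.0], [-0.0, 0.0, -1.0]]
ft_force: [-0.6, 0.2, 4.1]
finger_gap: 0.0174
gripper_force: 30.0
```

Emit:
arm_command(moves=[255,0,0,25,0,0,0,255,0,0,45,0,0,0,255,10,-20,20,0,0,0,255,22,-42,0,0,0,0,255,26,-52,0,0,0,0,255,26,-52,0,0,0,0,255,26,-52,0,0,0,0,255,22,-42,0,0,0,0,255,14,-26,0,0,0,0,255,8,-15,0,0,0,0])

```text
clock: 9.07
tcp_pos: [0.6254, -0.1322, 0.1061]
ee_rot: [[-0.994, -0.105, -0.0], [-0.105, 0.994, -0.0], [0.0, -0.0, -1.0]]
ft_force: [0.1, 0.6, -0.9]
finger_gap: 0.0176
gripper_force: 30.0
```

Emit:
arm_command(moves=[255,0,0,0,0,0,0,255,0,0,0,0,0,0])

```text
clock: 9.32
tcp_pos: [0.6249, -0.1292, 0.1063]
ee_rot: [[-0.994, -0.107, -0.0], [-0.107, 0.994, 0.001], [0.0, 0.001, -1.0]]
ft_force: [-0.1, 0.3, -1.2]
finger_gap: 0.0173
gripper_force: 30.0
```

```bash
python3 - <<'E'
from h import *
c=cam("side"); save("s4.png",cv2.resize(c["img"][100:300,270:510],None,fx=3,fy=3))
print(bot.sense()["tcp_pos"])
E
```

```text
[ 0.62494179 -0.12920026  0.10644486]
```

View pics/s4.png

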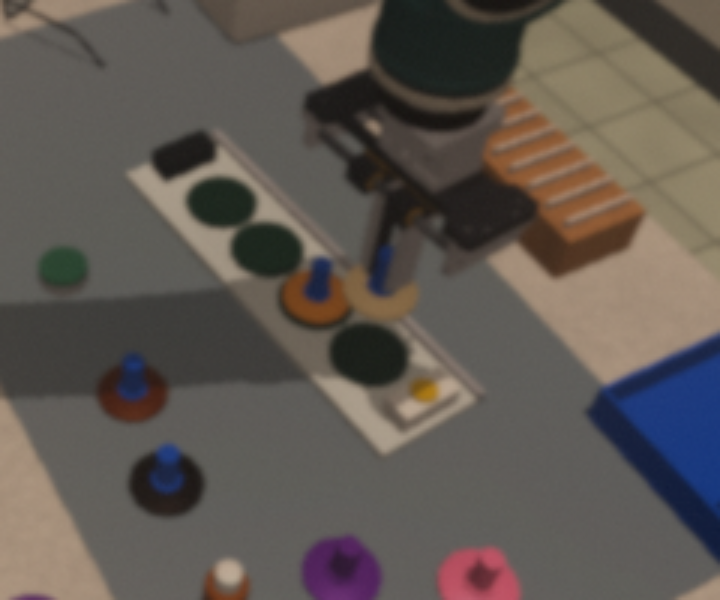

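The pale lens hangs flat at crop (382,290), above pad d. Lower, release, then go to the mid lens.

Emit:
arm_command(moves=[255,1,-2,-25,0,0,0,255,0,0,-30,0,0,0,255,0,0,-16,0,0,0,255,0,0,-4,0,0,0,255,0,0,0,0,0,0,146,0,0,0,0,0,0,146,0,0,0,0,0,0,146,0,0,0,0,0,0])

```text
clock: 10.38
tcp_pos: [0.6264, -0.1328, 0.0318]
ee_rot: [[-0.994, -0.106, 0.001], [-0.106, 0.994, -0.0], [-0.001, -0.0, -1.0]]
ft_force: [0.2, -0.5, 0.1]
finger_gap: 0.04
gripper_force: 0.0
```

Emit:
arm_command(moves=[146,0,0,25,0,0,0,146,0,0,40,0,0,0,92,-20,5,0,0,0,0,92,-35,11,0,0,0,0,92,-40,12,0,0,0,0,92,-40,12,0,0,0,0,92,-35,11,0,0,0,0,92,-20,7,0,0,0,0,92,-5,1,0,0,0,0,92,0,0,0,0,0,0])

```text
clock: 11.62
tcp_pos: [0.4318, -0.074, 0.0967]
ee_rot: [[-0.994, -0.106, 0.001], [-0.106, 0.994, -0.0], [-0.001, -0.0, -1.0]]
ft_force: [0.3, -0.1, 0.1]
finger_gap: 0.0602
gripper_force: 0.0
```

```bash
python3 - <<'E'
from m import *
print(bot.sense()["tcp_pos"])
c=cam("side"); h=hsv(c); save("s5.png",cv2.resize(c["img"][100:300,270:510],None,fx=3,fy=3))
print("mid",[(ce,a,plane(c,[ce],.03)[0].round(4)) for ce,a in comps(blue(c),8,300)])
E
```

```text
[ 0.4317877  -0.07396026  0.09672435]
mid [(array([376.66666667, 188.66666667]), np.int32(15), array([ 0.6354, -0.041 ,  0.03  ])), (array([375.625, 197.125]), np.int32(8), array([ 0.6168, -0.065 ,  0.03  ])), (array([395.33333333, 207.        ]), np.int32(18), array([ 0.6442, -0.1157,  0.03  ])), (array([313.76086957, 225.10869565]), np.int32(46), array([ 0.4305, -0.0747,  0.03  ])), (array([325.34821429, 256.1875    ]), np.int32(112), array([ 0.4142, -0.1664,  0.03  ]))]
```

View pics/s5.png

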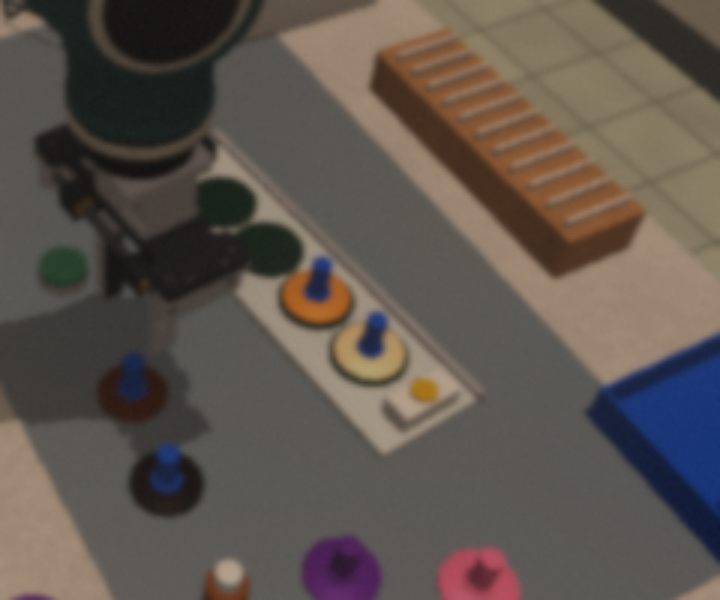

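The pale lens lies centred on pad d at crop (369,350) and the orange one on c at (316,297). Now grasp the mid lens at (.4305,−.072).

Emit:
arm_command(moves=[92,-1,2,-25,0,0,0,92,0,0,-30,0,0,0,92,0,0,-25,0,0,0,92,0,0,0,0,0,0,180,0,0,0,0,0,0,255,0,0,0,0,0,0,255,0,0,0,0,0,0,255,0,0,0,0,0,0,255,0,0,0,0,0,0])

```text
clock: 12.8
tcp_pos: [0.4304, -0.0718, 0.0166]
ee_rot: [[-0.994, -0.106, 0.0], [-0.106, 0.994, -0.0], [-0.0, -0.0, -1.0]]
ft_force: [-0.3, 0.7, 4.9]
finger_gap: 0.0175
gripper_force: 30.0
```

Emit:
arm_command(moves=[255,0,0,25,0,0,0,255,0,0,45,0,0,0,255,10,5,20,0,0,0,255,25,12,0,0,0,0,255,38,18,0,0,0,0,255,40,18,0,0,0,0,255,36,17,0,0,0,0,255,20,9,0,0,0,0,255,11,5,0,0,0,0,255,0,0,0,0,0,0])

```text
clock: 14.05
tcp_pos: [0.6101, 0.0122, 0.1062]
ee_rot: [[-0.994, -0.106, -0.0], [-0.106, 0.994, -0.0], [0.0, -0.0, -1.0]]
ft_force: [0.1, -0.4, -0.7]
finger_gap: 0.0175
gripper_force: 30.0
```

```bash
python3 - <<'E'
from h import *
c=cam("side"); save("s6.png",cv2.resize(c["img"][100:300,270:510],None,fx=3,fy=3))
s=bot.sense();print(s["clock"],s["tcp_pos"])
E
```

```text
14.1 [0.60961209 0.01180418 0.1062708 ]
```

View pics/s6.png

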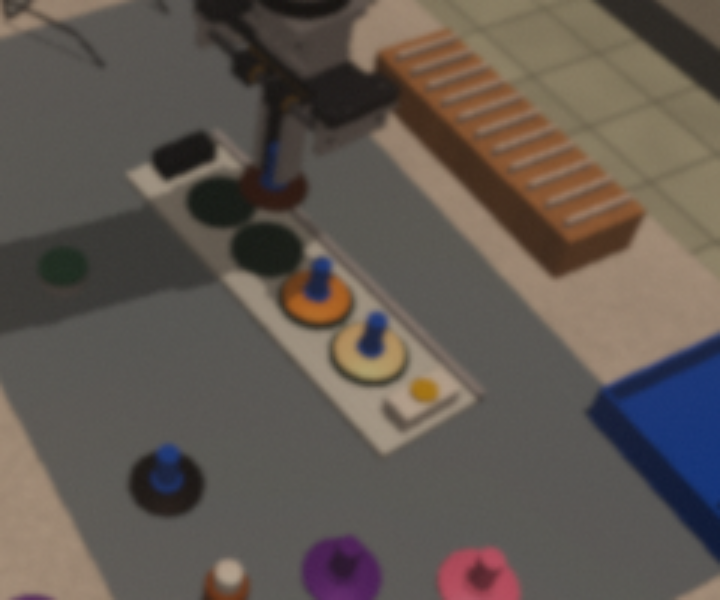

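The brown lens hangs flat at crop (274,188), in line with pad b. Lower, release, then go to the dark lens.

Emit:
arm_command(moves=[255,1,0,-25,0,0,0,255,0,0,-30,0,0,0,255,0,0,-16,0,0,0,255,0,0,-4,0,0,0,255,0,0,0,0,0,0,146,0,0,0,0,0,0,146,0,0,0,0,0,0,146,0,0,0,0,0,0])

```text
clock: 15.1
tcp_pos: [0.6114, 0.0122, 0.0318]
ee_rot: [[-0.994, -0.106, 0.001], [-0.106, 0.994, -0.0], [-0.001, -0.0, -1.0]]
ft_force: [-0.3, 0.3, 0.7]
finger_gap: 0.0399
gripper_force: 0.0
```

Emit:
arm_command(moves=[146,0,0,25,0,0,0,146,0,0,40,0,0,0,92,-16,-14,0,0,0,0,92,-35,-30,0,0,0,0,92,-42,-38,0,0,0,0,92,-42,-38,0,0,0,0,92,-35,-30,0,0,0,0,92,-18,-16,0,0,0,0,92,-8,-8,0,0,0,0,92,0,0,0,0,0,0])

```text
clock: 16.35
tcp_pos: [0.4154, -0.1619, 0.0966]
ee_rot: [[-0.994, -0.106, 0.0], [-0.106, 0.994, -0.0], [-0.0, -0.0, -1.0]]
ft_force: [0.5, -0.1, -0.4]
finger_gap: 0.0602
gripper_force: 0.0
```

```bash
python3 - <<'E'
from m import *
s=bot.sense();print(s["tcp_pos"],s["joint_positions"])
c=cam("side"); save("s7.png",cv2.resize(c["img"][100:300,250:490],None,fx=3,fy=3))
E
```

```text
[ 0.4154394  -0.16185928  0.09656675] [ 0.08088737  0.25698997  0.25044242  2.14892745 -0.09309073  0.74511131
  2.06844026]
```

View pics/s7.png

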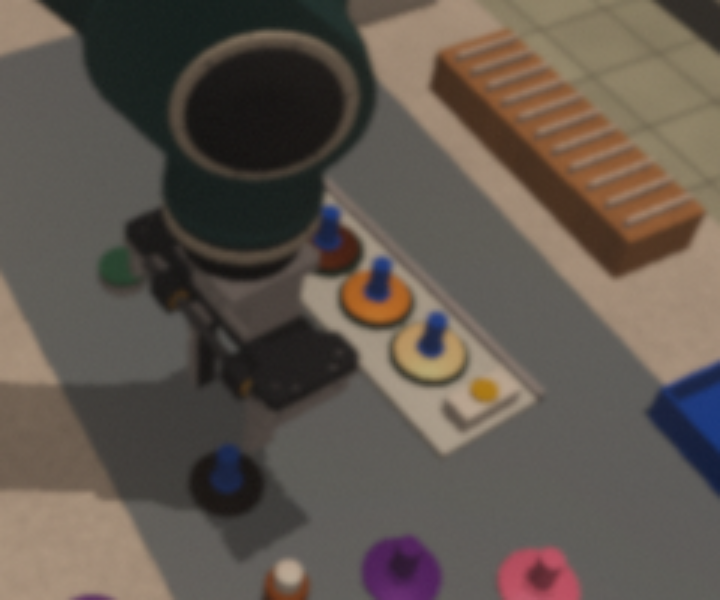

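Brown, orange and cream sit on pads b, c and d at crop (330,248), (376,297) and (429,351). The gripper is over the black lens at (227,480), and the bottle at (288,580) is clear.

Emit:
arm_command(moves=[92,0,0,-25,0,0,0,92,0,0,-30,0,0,0,92,0,0,-25,0,0,0,92,0,0,0,0,0,0,180,0,0,0,0,0,0,255,0,0,0,0,0,0,255,0,0,0,0,0,0,255,0,0,0,0,0,0,255,0,0,0,0,0,0])

```text
clock: 17.52
tcp_pos: [0.4153, -0.1618, 0.0166]
ee_rot: [[-0.994, -0.106, 0.0], [-0.106, 0.994, -0.0], [-0.0, -0.0, -1.0]]
ft_force: [-0.7, 0.4, 4.9]
finger_gap: 0.0173
gripper_force: 30.0
```

Emit:
arm_command(moves=[255,0,0,25,0,0,0,255,0,0,45,0,0,0,255,12,15,20,0,0,0,255,28,36,0,0,0,0,255,36,47,0,0,0,0,255,36,47,0,0,0,0,255,36,47,0,0,0,0,255,26,34,0,0,0,0,255,14,19,0,0,0,0,255,0,0,0,0,0,0])

```text
clock: 18.77
tcp_pos: [0.6034, 0.0848, 0.1059]
ee_rot: [[-0.994, -0.108, -0.0], [-0.108, 0.994, 0.0], [0.0, 0.0, -1.0]]
ft_force: [-0.9, -0.5, -0.5]
finger_gap: 0.0176
gripper_force: 30.0
```

Emit:
arm_command(moves=[255,0,0,0,0,0,0])

```text
clock: 18.9
tcp_pos: [0.6027, 0.0823, 0.1062]
ee_rot: [[-0.994, -0.105, -0.001], [-0.105, 0.994, -0.001], [0.001, -0.001, -1.0]]
ft_force: [-1.1, 0.1, -0.5]
finger_gap: 0.0177
gripper_force: 30.0
```

Emit:
arm_command(moves=[255,0,0,-25,0,0,0,255,0,0,-30,0,0,0,255,0,0,-16,0,0,0,255,0,0,-4,0,0,0,255,0,0,0,0,0,0,146,0,0,0,0,0,0,146,0,0,0,0,0,0,146,0,0,0,0,0,0])

```text
clock: 19.9
tcp_pos: [0.6034, 0.0833, 0.0318]
ee_rot: [[-0.994, -0.106, 0.001], [-0.106, 0.994, 0.0], [-0.001, -0.0, -1.0]]
ft_force: [-0.8, -0.5, 0.3]
finger_gap: 0.0397
gripper_force: 0.0
```

Emit:
arm_command(moves=[146,0,0,25,0,0,0,146,0,0,40,0,0,0,146,-20,40,20,0,0,0,146,-30,50,20,0,0,0,146,-30,50,20,0,0,0,146,-30,50,0,0,0,0,146,-30,50,0,0,0,0,146,-20,30,0,0,0,0,146,0,0,0,0,0,0,146,0,0,0,0,0,0])

```text
clock: 21.15
tcp_pos: [0.4437, 0.3525, 0.1565]
ee_rot: [[-0.994, -0.105, 0.0], [-0.105, 0.994, -0.0], [-0.0, -0.0, -1.0]]
ft_force: [-0.4, -1.1, -0.9]
finger_gap: 0.0403
gripper_force: 0.0
```

```bash
python3 - <<'E'
from m import *
print(bot.sense()["tcp_pos"])
c=cam("side"); t=cam("top")
save("end.png",np.vstack([cv2.resize(c["img"][120:320,250:490],(720,600))[:,:],])[:600])
for n,k in(("top",t),("side",c)):
    print(n,[(plane(k,[ce],.049)[0][:2].round(4),a) for ce,a in comps(blue(k),8,300) if ce[1]<230])
E
```

```text
[0.44365541 0.35251241 0.15648817]
top [(array([0.9551, 0.3741]), np.int32(109)), (array([ 0.88  , -0.4901]), np.int32(12)), (array([ 0.6248, -0.1305]), np.int32(28)), (array([ 0.6181, -0.0581]), np.int32(24)), (array([0.6089, 0.0133]), np.int32(32)), (array([0.601 , 0.0834]), np.int32(43))]
side [(array([0.6076, 0.0895]), np.int32(14)), (array([0.5905, 0.0618]), np.int32(26)), (array([0.6169, 0.0177]), np.int32(13)), (array([ 0.5971, -0.0082]), np.int32(9)), (array([ 0.624 , -0.0544]), np.int32(15)), (array([ 0.6324, -0.1272]), np.int32(18)), (array([ 0.9062, -0.3173]), np.int32(9))]
```

View pics/end.png

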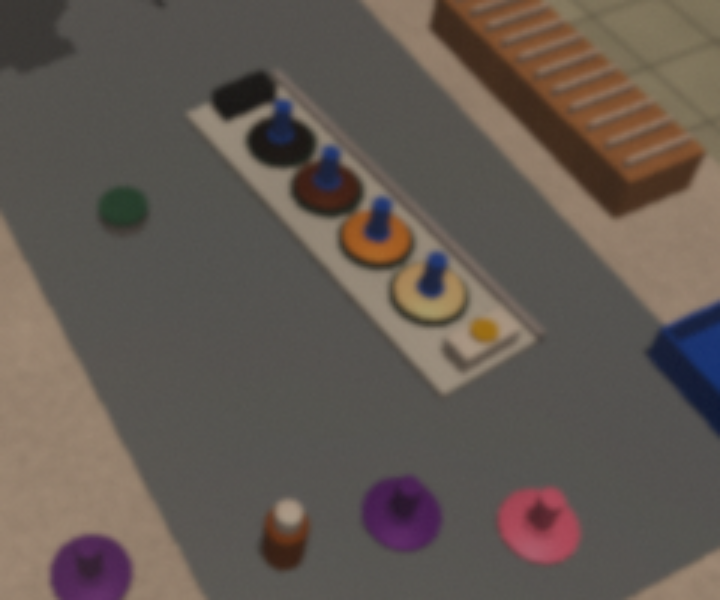

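All four lenses lie flat and centred on their pads, cream next to the yellow spot through to black next to the black block. The bottle stands untouched at crop (286,535), and the arm is clear.

```bash
python3 -c "
from workcell import bot
print(bot.hand_in())"
```

```text
the job is handed in; nothing more can be done
None
```

The job is handed in at about 21 s: the four lenses lie flat within about 3 mm of their pad centres, palest by the white block through to darkest by the black block, and the bottle was not touched; no verdict came back.

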